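# Seat the keyed bowl chuck in the lining machine and hold it home

### The job

Take the small aluminium bowl chuck out of the wooden rack and put its shank into the hub of the lining machine, turning it until its key drops into the keyway, then push it down against the lifter spring, without forcing it, until its shoulder is fully home on the hub. The grub screw is still loose, so finish holding the chuck: keep your grip on it and keep it pressed fully home, because the spring lifts it as soon as you let go. Leave the big black chuck, the bowl, the brush and the hex key where they are.

Things in the scene. Friction and masses are not known exactly. Their poses are not given: they have to be found in the camera images.
- chuck_mid (a point): Small aluminium bowl chuck, 98 mm tall, 0.4 kg, upright; half-way up its axis, 49 mm above the shank's tip. Up from the tip: steel shank 28 mm across (lowest 5.5 mm tapered to 21), shoulder disc 60 across from 42 to 50 mm, neck 38 across to 74, round head 58 across from 74 to 94 (grip it here from above), boss 43 across to 98. z up; x points to the key.
- chuck_seat (a point): On the same chuck's axis at the underside of its shoulder, 42 mm above the tip, 42 mm below mid-height of the head; same axes. It starts hanging by this shoulder in the rack, its key pointing anywhere within about 80 degrees of straight away from the robot.
- chuck: The same chuck; origin on the axis at the shank's tip, x to the key: a bar 8 mm wide standing 4 mm out of the shank, from 10 to 32 mm above the tip. A red paint line on the head (on top and down its side) lies straight above the key.
- hub_mouth (a point): Centre of the bore's mouth at the level top face of the lining machine's steel hub (57 mm across, face 120 mm above the bench). Bore 30.4 mm across, 50 mm deep. z up; x to the keyway: a slot 10.4 mm wide reaching 19.5 mm from the axis, red dash beside it. Key riding on the face: chuck_seat stands 32 mm above this point. Home: chuck_seat meets this point, key in the slot.
- lifter (a joint): Sprung brass lifter pin at the bottom of the bore: 0 m at rest, with its top 30 mm below the hub's face; 0.012 m pressed down when the chuck is home. It pushes up with 7 N at rest and 12.6 N when the chuck is home, more than the chuck weighs.
- flywheel: White flywheel, 224 mm across, top 70 mm above the bench, carrying the hub; origin on its axis at bench level, x to the keyway. The drive roller brakes it: turning it takes about 0.5 N m. The motor's axis is 134 mm from this one, on the side away from the rack; its top is 183 mm above the bench.
- rack: Fixed wooden chuck rack, 100 x 260 mm, top 60 mm above the bench, origin under its centre, y along its length; two 42 mm holes, 65 mm either side of the middle, one for each chuck (either way round).
- big_chuck: Bystander: the big black chuck in the other rack hole, 98 mm tall, head 84 mm across; origin at its shank's tip.
- bowl: Bystander: painted porcelain bowl, 120 mm across, 58 mm high, origin under its centre.
- brush: Bystander: painting brush lying on the bench, 200 mm long, origin at its middle.
- hex_key: Bystander: hex key lying on top of the rack between the two chucks, 83 x 31 mm, 5 mm thick, origin on its long leg.
Not all that is in view belongs to the job. What is shaped like the chuck but yellow is not meant.

How it is judged:
By the outcome, as a careful person would: the job done as asked, in the order asked, and still so for the second after the job is handed in, while the arm keeps its last pose, push and grip.
It also fails if it takes over 48 s, if anything falls off the work surface, if the arm or the gripper's body presses on something with over 40 N, if the wrist force passes 120 N, or if a joint passes its speed limit or range.

### The arm

A 6-joint arm with a two-finger parallel gripper is mounted at the origin on the work surface. World frame = base frame: x ahead of the robot, y to its left, z up, the work surface at z = 0. Lengths are in mm, angles in rad, forces in N, time in s.
With the tool pointing down it reaches from about 350 to 875 mm from the base axis. Payload 4.2 kg.
Tool frame: the origin (TCP) lies midway between the tips of the shut fingers; the grasp point (between the pads) lies 19 mm behind it; x points along the fingers, y is the direction in which the jaws open and shut, and the axes are right-handed (so a half turn about x gives the same grasp; the last joint's range is limited). The gripper opens to 85 mm and grips with 20 to 120 N. Pads are 22 mm wide; open, the fingers measure 114 mm over their backs; the gripper's body (76 mm by 85 mm) begins 54 mm behind the grasp point. The pads swing forward as they close: fully open they stand 13 mm farther back than shut.
Start: joints at [-0.963, 0.385, 0.008, 0, -1.194, -0.259], TCP at [213.621, -587.337, 231.312] pointing down, gripper open.
Joint ranges: [-3.14, 3.14], [-1.21, 2.06], [-1.07, 1.41], [-3.16, 2.05], [-2.99, -0.16], [-3.1, 3.1]. Speed limits (rad/s): [2.79, 2.79, 3.14, 3.14, 3.14, 3.14].

### API

Orientations are given as a unit quaternion [x, y, z, w].
In Python, from bench import readout, imaging, arm gives the robot as it stands.
- The arm moves only by the tool arm_command, never from a script. Its argument "increments" is a list of rows, each a list of 3 entries, a list of its own where there are three numbers: the turn, a rotation vector about the world's x, y, z in degrees, then the shift along the world's x, y, z in mm, then the closure, from 0 (fully open) to 1 (shut). In form: [[[ax, ay, az], [tx, ty, tz], fingers], ...]. A call has exactly 5 rows; each row is the pose to reach, as a shift and turn from the pose measured when the call began; what a row does not reach only later rows make up. A row lasts 1/10 s, in which the tool goes at most 50 mm and 8.59 degrees, less where a joint would pass 70% of its speed; a pose out of reach is approached as far as the arm can. A call with a gripper value outside its range is refused whole. The fingers move at their own pace and stop on an object; the grip force is fixed at half the most. Time passes only in rows, so rows that repeat a pose let the fingers close, or fill a call up. It gives the time, the measured TCP pose, the force and the opening at its end, in the units of the state.
- readout.read_state(): the state, without advancing time (a new reading comes with each control period).
- imaging.get_image(name): name is "scene" or "side" or "wrist"; returns (picture, depth): 420x560x3 uint8, blue, green, red; 420x560 float32, mm along the optical axis (not along the pixel's ray), 0 where there is no reading.
- imaging.camera_info(name): a dict with "vfov" (degrees; the focal length in pixels is half the picture's height over the tangent of half this angle, whatever the lens; pixels are square), "cx", "cy" (the principal point, pixels), "eye" and "rotation" of the camera in the world; the wrist camera has in their place "T_tool_cam" (4x4, takes a point from camera to tool coordinates, whose origin is the TCP and whose axes are the tool frame's). Camera axes: x right, y down, z forward; pixel columns grow to the right and rows downward; lengths in mm; the calibration is good to about 2 mm. A picture is of the moment at which its call begins: read the wrist's pose just before it. camera_info takes no time and is no camera call.
- arm.job_done(): hands the job in, once; it reports no verdict.
The state is a dict: "clock": time; "joints": joint angles; "joint_vel": joint speeds; "joint_efforts": joint torques, N m; "position": TCP position; "ee_rot": TCP orientation; "contact_force": force on the tool from outside, world axes, zero at the start; "wrist_torque": the same for the moment, N m; "gripper_width": finger opening in mm.
Only numpy, scipy, OpenCV 4.12 (cv2) and the standard library are available. Lean on these libraries where they do the work, as an engineer would, in place of code of your own. Each camera call takes 0.05 s, during which the arm holds its last target. There are 200 camera calls.

## Working session

There is one attempt and no reset: what is moved stays moved. The work goes in short steps, Python scripts to look and compute and a tool call to move; the robot and the scene stay as the last step left them, time stands still between calls to the robot, and variables do not carry over. Pictures are saved under pics/ and viewed, about 8 in all and at most 12, crops included, and the job is handed in when it is done.

Besides the shell and the picture viewer there is one more tool, called after ">>>" by a JSON object that holds its "api" and its "payload", one argument or row to a line. arm_command: Moves the arm, as the interface text tells. Its arguments: {"type":"object","properties":{"increments":{"type":"array","items":{"type":"array"}}},"required":["increments"]}

```bash
mkdir -p pics; ls
cat > h.py <<'E'
import numpy as np, cv2
from scipy.spatial.transform import Rotation as R
from bench import readout, imaging, arm
def cam(n):
    c=imaging.camera_info(n); s=readout.read_state()
    if 'T_tool_cam' in c:
        T=np.eye(4);T[:3,:3]=R.from_quat(s['ee_rot']).as_matrix();T[:3,3]=s['position']
        T=T@np.array(c['T_tool_cam']);eye,rot=T[:3,3],T[:3,:3]
    else: eye,rot=np.array(c['eye']),np.array(c['rotation'])
    return dict(eye=eye,rot=rot,f=210/np.tan(np.radians(c['vfov']/2)),cx=c['cx'],cy=c['cy'],info=c)
def grab(n):
    c=cam(n);im,d=imaging.get_image(n);return c,im,d
def plane(c,u,v,z):
    u=np.asarray(u,float);v=np.asarray(v,float)
    r=np.stack([(u-c['cx'])/c['f'],(v-c['cy'])/c['f'],np.ones_like(u)],-1)@c['rot'].T
    t=(z-c['eye'][2])/r[...,2];return c['eye']+r*t[...,None]
def cloud(c,d):
    v,u=np.indices(d.shape)
    p=np.stack([(u-c['cx'])/c['f']*d,(v-c['cy'])/c['f']*d,d],-1)@c['rot'].T+c['eye'];p[d==0]=np.nan;return p
def proj(c,p):
    q=(np.asarray(p,float)-c['eye'])@c['rot'];return q[...,:2]/q[...,2:]*c['f']+[c['cx'],c['cy']]
E
python3 - <<'E'
from h import *
for n in("scene","side","wrist"):
    c,im,d=grab(n);cv2.imwrite(f'pics/{n}0.png',im);np.savez(f'{n}0.npz',d=d,**{k:c[k] for k in('eye','rot','f','cx','cy')})
    print(n,c['info'])
print(readout.read_state())
a=cv2.imread('pics/scene0.png');b=cv2.imread('pics/side0.png')
cv2.imwrite('pics/both.png',np.vstack([cv2.resize(a,(400,300)),cv2.resize(b,(400,300))]))
E
```

```text
pics
scene {'vfov': 57.602118434607014, 'cx': 280.171677284147, 'cy': 212.6739382132703, 'eye': array([909.71862963, 488.34252063, 439.4742787 ]), 'rotation': array([ 0.25630393,  0.83414603, -0.46807814, -0.13932532])}
side {'vfov': 46.03054523373024, 'cx': 279.50299779367845, 'cy': 201.8262752772709, 'eye': array([ 495.68877106, -637.01176096,  601.15969905]), 'rotation': array([ 0.89144341, -0.07406629,  0.024198  , -0.44638244])}
wrist {'vfov': 70.13928711241596, 'cx': 278.4548040504083, 'cy': 208.6276527011247, 'T_tool_cam': array([[ 1.05682336e-03, -2.71621929e-01,  9.62403455e-01,
        -1.42679152e+02],
       [ 9.99999015e-01,  1.17606188e-03, -7.66183992e-04,
         3.56460752e-01],
       [-9.23733647e-04,  9.62403317e-01,  2.71622905e-01,
        -6.93207616e+01],
       [ 0.00000000e+00,  0.00000000e+00,  0.00000000e+00,
         1.00000000e+00]])}
{'clock': 0.15, 'joints': array([-9.63406245e-01,  3.85399698e-01,  6.97200033e-03, -3.31287292e-04,
       -1.19399935e+00, -2.58601563e-01]), 'joint_vel': array([ 0.00054172, -0.00055183,  0.00285332,  0.00246451, -0.00031999,
       -0.00040148]), 'joint_efforts': array([ 1.21278794e-03, -3.92677724e+01,  1.88583916e+01,  4.18855950e+00,
       -3.35797857e-03, -6.26835885e-06]), 'position': array([ 213.46951336, -586.96562796,  230.47663834]), 'ee_rot': array([-0.12207964,  0.6965316 ,  0.12321769,  0.69624543]), 'contact_force': array([ 0.18784503,  0.33119501, -0.59368285]), 'wrist_torque': array([ 0.02629509,  0.0157553 , -0.02398332]), 'gripper_width': 85.06694607308766}
```

View pics/scene0.png

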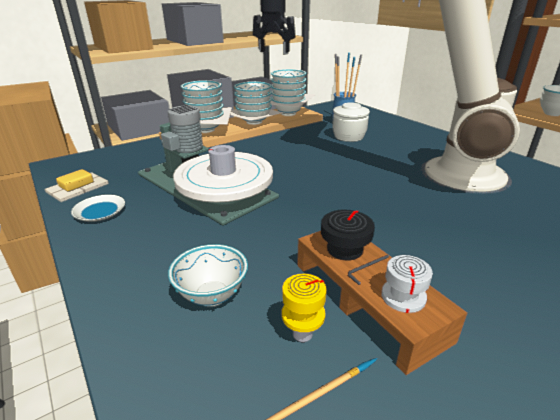

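View pics/side0.png

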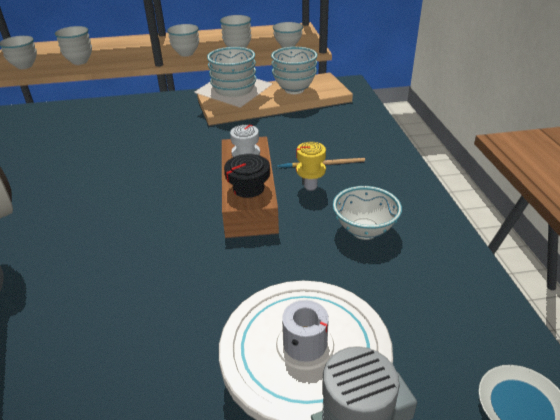

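The scene view shows the aluminium chuck at about (409,272) with its red line, in the near rack hole. The side view shows the hub mouth at about (305,315), with its red dash at about (322,323).

```bash
python3 - <<'E'
s=open('h.py').read().replace("eye,rot=np.array(c['eye']),np.array(c['rotation'])","eye,rot=np.array(c['eye']),R.from_quat(c['rotation']).as_matrix()")
open('h.py','w').write(s)
E
cat >> h.py <<'E'
def fit(p,r=None):
    # circle through xy points, robust
    from scipy.optimize import least_squares
    f=lambda q:np.hypot(p[:,0]-q[0],p[:,1]-q[1])-(q[2] if r is None else r)
    m=np.median(p,0);return least_squares(f,[m[0],m[1],30],loss='soft_l1').x
def red(im):
    h=cv2.cvtColor(im,cv2.COLOR_BGR2HSV).astype(int);return ((h[...,0]<8)|(h[...,0]>172))&(h[...,1]>150)&(h[...,2]>90)
E
python3 - <<'E'
from h import *
def load(n):
    c=cam(n);return c,cv2.imread(f'pics/{n}0.png'),np.load(f'{n}0.npz')['d']
for n,bx in(('scene',(380,245,440,320)),('side',(225,120,262,160))):
    c,im,d=load(n);P=cloud(c,d);x0,y0,x1,y1=bx
    sub=P[y0:y1,x0:x1].reshape(-1,3);z=sub[:,2]
    print(n,np.histogram(z[np.isfinite(z)],bins=range(40,130,5)))
    top=sub[(z>108)&(z<122)];print('top',top.mean(0),np.ptp(top,0))
    hd=sub[(z>96)&(z<109)];print('head side fit',fit(hd[:,:2],29)[:2])
    m=red(im);ys,xs=np.nonzero(m[y0:y1,x0:x1]);q=sub.reshape(y1-y0,x1-x0,3)[ys,xs];print('red',np.round(q[::6],0).tolist())
c,im,d=load('side');P=cloud(c,d);y0,y1,x0,x1=295,365,275,340
sub=P[y0:y1,x0:x1];z=sub[...,2];f=sub[(z>116)&(z<125)];print('hub face',f.mean(0),np.ptp(f,0),np.median(f[:,2]))
side=sub[(z>85)&(z<114)];print('hubside',fit(side[:,:2],28.5))
m=red(im);ys,xs=np.nonzero(m[y0:y1,x0:x1]);print('dash px',xs+x0,ys+y0);print(np.round(plane(c,xs+x0,ys+y0,120)[::3],1))
mm=(z>116.5)&(z<123);u8=(mm*255).astype(np.uint8);cs,_=cv2.findContours(u8,0,1);k=max(cs,key=cv2.contourArea)[:,0]
pp=plane(c,k[:,0]+x0,k[:,1]+y0,120);print('outer',fit(pp[:,:2]))
E
```

```text
scene (array([   0,    2,   12, 1171,  205,  487,   80,   74,   30,    0,   89,
        132,  127,  179,  685,  236,    0]), array([ 40,  45,  50,  55,  60,  65,  70,  75,  80,  85,  90,  95, 100,
       105, 110, 115, 120, 125]))
top [553.86555699 259.20246654 112.9380523 ] [57.30807365 57.77235218  8.74777284]
head side fit [592.91593838 283.80862925]
red [[554.0, 259.0, 116.0], [554.0, 263.0, 116.0], [560.0, 266.0, 116.0], [562.0, 269.0, 115.0], [567.0, 274.0, 112.0], [570.0, 277.0, 110.0], [569.0, 278.0, 107.0], [569.0, 277.0, 101.0], [570.0, 277.0, 96.0], [567.0, 277.0, 91.0], [570.0, 279.0, 63.0]]
side (array([  0,   0,   0,   4, 203,  52,  82,  39,  36,  23,   6,  55,  66,
        54, 181, 332,   7]), array([ 40,  45,  50,  55,  60,  65,  70,  75,  80,  85,  90,  95, 100,
       105, 110, 115, 120, 125]))
top [548.0200416  218.42159967 116.06553544] [ 66.23724894 143.21517659  12.17396411]
head side fit [549.89787683 257.27099926]
red [[562.0, 269.0, 120.0]]
hub face [ 577.0118314  -245.17059942  121.17393526] [57.47344125 57.95736256  8.00883653] 121.48353074252796
hubside [ 577.04926169 -243.63581871   30.        ]
dash px [321 322 323 323 324 325 326 326 326 326] [323 323 323 324 324 324 325 328 329 330]
[[ 595.2 -254.5  120. ]
 [ 597.3 -256.4  120. ]
 [ 600.5 -258.5  120. ]
 [ 598.8 -265.8  120. ]]
outer [ 577.43772415 -243.27433992   29.3216569 ]
```

>>> {"api": "arm_command", "payload": {
  "increments": [
    [[0,0,8],[36,34,4],0],
    [[0,0,16],[72,68,8],0],
    [[0,0,24],[108,102,12],0],
    [[0,0,32],[144,136,16],0],
    [[0,0,40],[180,170,20],0]
  ]
}}

```text
clock: 0.65
position: [394.4, -415.3, 250.4]
ee_rot: [-0.354, 0.612, 0.356, 0.611]
contact_force: [0.9, -0.0, -0.7]
gripper_width: 85.4
```

>>> {"api": "arm_command", "payload": {
  "increments": [
    [[0,0,0],[36,34,0],0],
    [[0,0,0],[72,68,0],0],
    [[0,0,0],[108,102,0],0],
    [[0,0,0],[144,136,0],0],
    [[0,0,0],[180,170,0],0]
  ]
}}

```text
clock: 1.15
position: [575.5, -243.5, 250.3]
ee_rot: [-0.354, 0.612, 0.356, 0.611]
contact_force: [0.5, -0.9, 0.6]
gripper_width: 85.2
```

Run:
```python
from h import *
s=readout.read_state();print(s['clock'],s['position'],s['joints'],R.from_quat(s['ee_rot']).as_matrix().round(3),s['joint_vel'].round(3))
c,im,d=grab('wrist');cv2.imwrite('pics/w1.png',im);np.save('w1.npy',d)
import pickle;pickle.dump(c,open('w1.pkl','wb'))
```

```text
1.15 [ 575.52681744 -243.50354714  250.27869824] [-1.42073084e-01  3.74174759e-01  4.00984362e-02 -8.59296252e-04
 -1.23907646e+00 -3.75830295e-01] [[-0.002 -0.869  0.495]
 [ 0.001  0.495  0.869]
 [-1.     0.002 -0.   ]] [ 0.663  0.321  0.48   0.002 -0.154 -0.661]
```

View pics/w1.png

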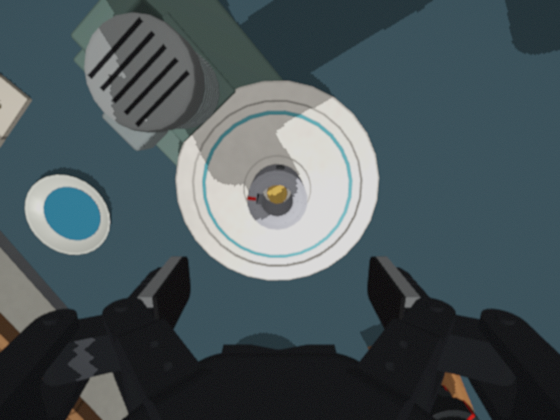

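The hub lies at about (277,195), with the red dash at about (252,198) on its left. I'll take a static picture and crop it.

>>> {"api": "arm_command", "payload": {
  "increments": [
    [[0,0,0],[0,0,-15],0],
    [[0,0,0],[0,0,-30],0],
    [[0,0,0],[0,0,-40],0],
    [[0,0,0],[0,0,-40],0],
    [[0,0,0],[0,0,-40],0]
  ]
}}

```text
clock: 1.7
position: [580.6, -239.7, 209.7]
ee_rot: [-0.357, 0.61, 0.357, 0.611]
contact_force: [0.6, -0.6, 0.8]
gripper_width: 85.5
```

Run:
```python
from h import *
c,im,d=grab('wrist');P=cloud(c,d);z=P[...,2]
print(readout.read_state()['position'],c['eye'])
m=((z>115)&(z<126));m[330:]=0
u,v=proj(c,[577,-244,120]).astype(int);print(u,v)
k=np.zeros_like(m);k[v-70:v+70,u-70:u+70]=1;m&=k
print('zmed',np.median(z[m]));
cs,_=cv2.findContours((m*255).astype(np.uint8),cv2.RETR_EXTERNAL,cv2.CHAIN_APPROX_NONE);q=max(cs,key=cv2.contourArea)[:,0]
print('outer',fit(plane(c,q[:,0],q[:,1],120)[:,:2]))
r=red(im)&k;ys,xs=np.nonzero(r);pp=plane(c,xs,ys,120);print('dash',pp.mean(0),pp.min(0),pp.max(0))
t=cv2.resize(im[v-60:v+60,u-75:u+75],None,fx=5,fy=5,interpolation=cv2.INTER_CUBIC);cv2.imwrite('pics/w2.png',t);cv2.imwrite('pics/w2full.png',im);np.save('w2.npy',d)
import pickle;pickle.dump(c,open('w2.pkl','wb'));print(u-75,v-60)
```

```text
[ 580.8324152  -239.80449786  210.2232924 ] [ 546.16483726 -299.76498848  352.26355405]
279 206
zmed 119.85100181716615
outer [ 576.11287459 -244.33275924   28.3710395 ]
dash [ 595.83594875 -257.79825883  120.        ] [ 592.60731379 -260.80308493  120.        ] [ 598.90569229 -255.52175702  120.        ]
204 146
```

View pics/w2.png

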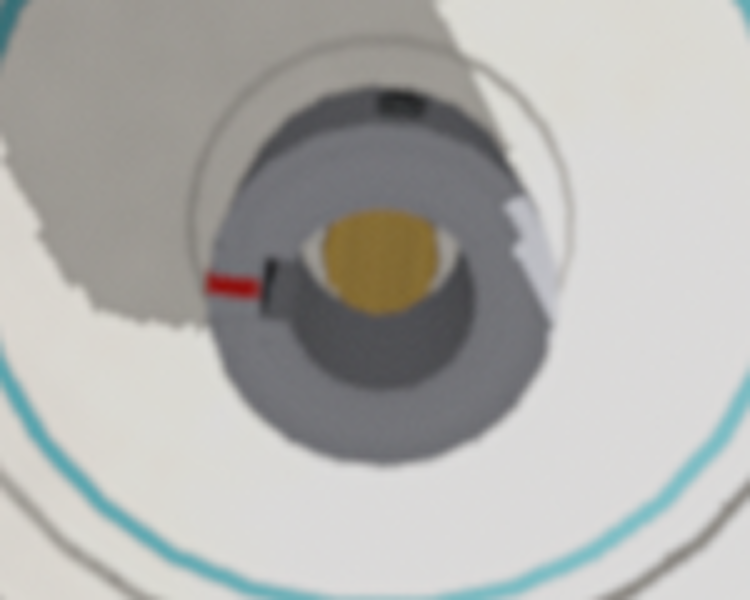

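The keyway is in line with the dash, at a heading of about -34°. Next I go over to the chuck.

>>> {"api": "arm_command", "payload": {
  "increments": [
    [[0,0,4],[-3,50,20],0],
    [[0,0,8],[-6,100,40],0],
    [[0,0,12],[-9,150,40],0],
    [[0,0,16],[-12,200,40],0],
    [[0,0,20],[-15,250,40],0]
  ]
}}

```text
clock: 2.25
position: [566.3, 4.3, 252.0]
ee_rot: [-0.458, 0.537, 0.457, 0.541]
contact_force: [2.2, 0.8, 0.2]
gripper_width: 85.4
```

>>> {"api": "arm_command", "payload": {
  "increments": [
    [[0,0,0],[-3,50,0],0],
    [[0,0,0],[-6,100,0],0],
    [[0,0,0],[-9,150,0],0],
    [[0,0,0],[-12,200,0],0],
    [[0,0,0],[-14,250,0],0]
  ]
}}

```text
clock: 2.75
position: [552.4, 254.2, 253.7]
ee_rot: [-0.459, 0.536, 0.457, 0.542]
contact_force: [0.5, 0.6, -0.7]
gripper_width: 85.2
```

>>> {"api": "arm_command", "payload": {
  "increments": [
    [[0,0,0],[0,0,-15],0],
    [[0,0,0],[0,0,-30],0],
    [[0,0,0],[0,0,-40],0],
    [[0,0,0],[0,0,-40],0],
    [[0,0,0],[0,0,-40],0]
  ]
}}

```text
clock: 3.25
position: [552.9, 253.8, 214.5]
ee_rot: [-0.459, 0.536, 0.457, 0.542]
contact_force: [-0.1, -0.5, 0.8]
gripper_width: 85.1
```

Run:
```python
from h import *
c,im,d=grab('wrist');P=cloud(c,d);z=P[...,2]
s=readout.read_state();print(s['position'],s['joints'],R.from_quat(s['ee_rot']).as_matrix().round(3).tolist())
u,v=proj(c,[553,258,113]).astype(int);print(u,v)
k=np.zeros(z.shape,bool);k[v-80:v+80,u-80:u+80]=1
for lo,hi,zz in((114.5,119,116),(108,119,112)):
    m=k&(z>lo)&(z<hi)
    cs,_=cv2.findContours((m*255).astype(np.uint8),cv2.RETR_EXTERNAL,cv2.CHAIN_APPROX_NONE);q=max(cs,key=cv2.contourArea)[:,0]
    print('circle',zz,np.median(z[m]),fit(plane(c,q[:,0],q[:,1],zz)[:,:2]))
r=red(im)&k&(z>110);ys,xs=np.nonzero(r);pp=P[ys,xs];w,V=np.linalg.eigh(np.cov(pp[:,:2].T));print('red',pp.mean(0),pp.min(0),pp.max(0),np.degrees(np.arctan2(V[1,1],V[0,1])))
cv2.imwrite('pics/w3.png',im)
```

```text
[553.0464461  253.93409279 214.84427795] [ 0.69725867  0.36343982 -0.06809453  0.00243204 -1.12947805 -0.86101562] [[0.009, -0.987, 0.162], [0.005, 0.162, 0.987], [-1.0, -0.008, 0.006]]
279 212
circle 116 116.02028084985903 [548.42777574 255.05357716  20.99890497]
circle 112 115.21528199704998 [548.43822886 254.825356    28.32115742]
red [558.38957862 266.94619572 115.89276718] [550.80302655 258.17461446 111.90025422] [566.93954096 276.5479516  117.95825311] 49.44446515791709
```

View pics/w3.png

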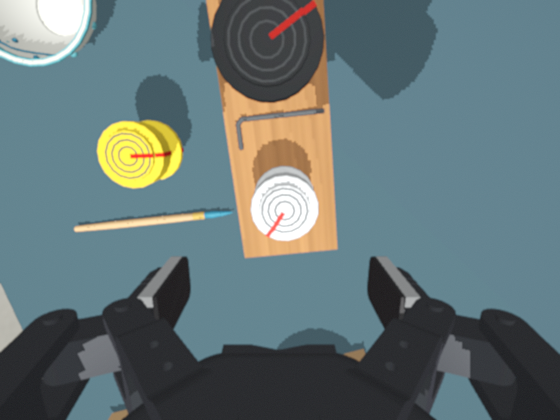

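The chuck is at about (285,210) in the picture, with its red line heading about 50°. The way down is clear of the brush and the yellow chuck. I go down to grip the head.

>>> {"api": "arm_command", "payload": {
  "increments": [
    [[-0.3,0.5,0],[-3.5,2.5,-35],0],
    [[-0.3,0.5,0],[-3.5,2.5,-70],0],
    [[-0.3,0.5,0],[-3.5,2.5,-100],0],
    [[-0.3,0.5,0],[-3.5,2.5,-125],0],
    [[-0.3,0.5,0],[-3.5,2.5,-138],0]
  ]
}}

```text
clock: 3.8
position: [549.3, 255.7, 75.5]
ee_rot: [-0.458, 0.54, 0.457, 0.538]
contact_force: [-0.8, -0.3, -0.3]
gripper_width: 85.3
```

>>> {"api": "arm_command", "payload": {
  "increments": [
    [[0,0,0],[0,0,0],0.1],
    [[0,0,0],[0,0,0],0.2],
    [[0,0,0],[0,0,0],0.4],
    [[0,0,0],[0,0,0],0.8],
    [[0,0,0],[0,0,0],1]
  ]
}}

```text
clock: 4.3
position: [550.4, 256.5, 77.6]
ee_rot: [-0.458, 0.538, 0.457, 0.54]
contact_force: [-1.0, 0.6, 6.8]
gripper_width: 56.4
```

>>> {"api": "arm_command", "payload": {
  "increments": [
    [[0,0,0],[0,0,0],1],
    [[0,0,0],[0,0,0],1],
    [[0,0,0],[0,0,0],1],
    [[0,0,0],[0,0,0],1],
    [[0,0,0],[0,0,0],1]
  ]
}}

```text
clock: 4.8
position: [550.1, 256.5, 77.7]
ee_rot: [-0.458, 0.539, 0.457, 0.54]
contact_force: [-2.0, 0.4, 1.7]
gripper_width: 56.8
```

Run:
```python
from h import *
s=readout.read_state();print(s['clock'],s['position'],s['gripper_width'],s['contact_force'],s['wrist_torque'],R.from_quat(s['ee_rot']).as_matrix().round(3).tolist())
```

```text
4.8 [550.14116049 256.50767515  77.67751268] 56.81505883489993 [-1.99351835  0.38002726  1.66685431] [ 0.18918168  0.5542441  -0.12691211] [[0.002, -0.987, 0.162], [0.0, 0.162, 0.987], [-1.0, -0.002, 0.0]]
```

>>> {"api": "arm_command", "payload": {
  "increments": [
    [[0,0,0],[0,0,8],1],
    [[0,0,0],[0,0,22],1],
    [[0,0,0],[0,0,45],1],
    [[0,0,0],[0,0,75],1],
    [[0,0,0],[0,0,105],1]
  ]
}}

```text
clock: 5.3
position: [549.7, 256.0, 182.9]
ee_rot: [-0.458, 0.539, 0.457, 0.539]
contact_force: [0.1, 1.0, -3.3]
gripper_width: 56.2
```

>>> {"api": "arm_command", "payload": {
  "increments": [
    [[0,0,0],[0,0,25],1],
    [[0,0,0],[0,0,35],1],
    [[0,0,0],[0,0,40],1],
    [[0,0,0],[0,0,40],1],
    [[0,0,0],[0,0,40],1]
  ]
}}

```text
clock: 5.8
position: [548.9, 255.6, 221.0]
ee_rot: [-0.458, 0.541, 0.457, 0.538]
contact_force: [-0.5, -0.0, -4.0]
gripper_width: 57.0
```

```bash
cat > held.py <<'E'
from h import *
s=readout.read_state();c,im,d=grab('wrist');P=cloud(c,d);z=P[...,2]
T=R.from_quat(s['ee_rot']).as_matrix();p=s['position']
print(s['clock'],p.round(2),s['gripper_width'],s['contact_force'].round(1),T.round(3).tolist())
# tool coords of points
Q=(P-p)@T;X=Q[...,0]
k=(np.abs(Q[...,1])<24)&(np.abs(Q[...,2])<40)&(X>-60)&(X<-20)
m=k;h,e=np.histogram(X[m],bins=np.arange(-60,-19,1));print('heights',dict(zip(e[h>60],h[h>60])))
r=red(im)&k;q=Q[r];print('red tool mean',q.mean(0).round(1),len(q))
t=q[np.abs(q[:,0]-np.median(q[:,0]))<4];w,V=np.linalg.eigh(np.cov(t[:,1:].T));a=V[:,1];a=a*np.sign(a@(t[:,1:].mean(0)))
dirw=T[:,1]*a[0]+T[:,2]*a[1];print('key heading',np.degrees(np.arctan2(dirw[1],dirw[0])))
cv2.imwrite('pics/held.png',im);np.save('held.npy',Q)
E
python3 held.py
```

```text
5.8 [548.89 255.56 221.04] 57.013957773749475 [-0.5 -0.  -4. ] [[-0.003, -0.987, 0.163], [-0.003, 0.163, 0.987], [-1.0, 0.003, -0.003]]Traceback (most recent call last):
  File "held.py", line 8, in <module>
    m=k;h,e=np.histogram(X[m],bins=np.arange(-60,-19,1));print('heights',dict(zip(e[h>60],h[h>60])))
                                                                                  ~^^^^^^
IndexError: boolean index did not match indexed array along axis 0; size of axis is 41 but size of corresponding boolean axis is 40
```

```bash
sed -i 's/dict(zip(e\[h>60\],h\[h>60\]))/[(a,b) for a,b in zip(e,h) if b>60]/' held.py; python3 held.py
```

```text
5.85 [548.93 255.58 221.01] 56.57835324115813 [-0.1  0.4 -3.8] [[-0.003, -0.987, 0.163], [-0.003, 0.163, 0.987], [-1.0, 0.003, -0.003]]
heights [(np.int64(-40), np.int64(1019)), (np.int64(-39), np.int64(4763)), (np.int64(-38), np.int64(2193)), (np.int64(-37), np.int64(166)), (np.int64(-36), np.int64(440)), (np.int64(-35), np.int64(2266)), (np.int64(-34), np.int64(1269)), (np.int64(-33), np.int64(148)), (np.int64(-32), np.int64(81)), (np.int64(-31), np.int64(87)), (np.int64(-30), np.int64(88)), (np.int64(-29), np.int64(83)), (np.int64(-28), np.int64(84)), (np.int64(-27), np.int64(83)), (np.int64(-26), np.int64(66)), (np.int64(-25), np.int64(75)), (np.int64(-24), np.int64(70)), (np.int64(-23), np.int64(74)), (np.int64(-22), np.int64(69)), (np.int64(-21), np.int64(70))]
red tool mean [-38.7  -6.2  10. ] 344
key heading 48.94702711839953
```

View pics/held.png

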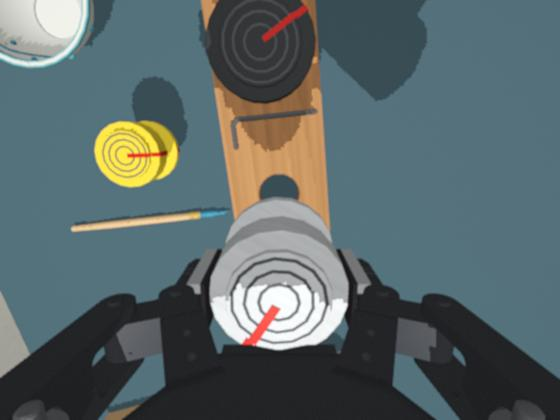

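The chuck is held upright in the jaws. The boss centre is at about (280,300), and the red line runs down and to the left.

Run:
```python
from h import *
Q=np.load('held.npy');X=Q[...,0]
k=(np.abs(Q[...,1])<27)&(np.abs(Q[...,2])<35)
m=k&(X<-37.0)&(X>-42);q=Q[m];A=np.c_[q[:,1:],np.ones(len(q))];co=np.linalg.lstsq(A,q[:,0],rcond=None)[0];print('plane tilt deg y,z',np.degrees(co[:2]),co[2])
cs,_=cv2.findContours((m*255).astype(np.uint8),cv2.RETR_EXTERNAL,cv2.CHAIN_APPROX_NONE);b=max(cs,key=cv2.contourArea)[:,0]
pp=Q[b[:,1],b[:,0]][:,1:];print(pp.min(0),pp.max(0),'free',fit(pp),'r21.5',fit(pp,21.3))
m2=k&(X>-36.2)&(X<-33);q=Q[m2];print('head top extents',q.min(0),q.max(0))
```

```text
plane tilt deg y,z [ 0.05324682 -0.16140508] -38.36038750742878
[-20.80335496 -22.80416136] [21.68820961 20.72753194] free [ 0.5250546  -1.25552604 21.18116811] r21.5 [ 0.5280044  -1.23517352 30.        ]
head top extents [-36.19131128 -26.9941069  -30.12319868] [-33.00068714  26.97190882  24.99900979]
```

>>> {"api": "arm_command", "payload": {
  "increments": [
    [[0,0,-7],[3,-45,3],1],
    [[0,0,-15],[6,-92,3],1],
    [[0,0,-23],[9,-140,3],1],
    [[0,0,-31],[12,-188,3],1],
    [[0,0,-39],[14,-236,3],1]
  ]
}}

```text
clock: 6.4
position: [562.7, 17.8, 223.4]
ee_rot: [-0.249, 0.663, 0.25, 0.66]
contact_force: [0.8, 0.0, -3.1]
gripper_width: 56.2
```

>>> {"api": "arm_command", "payload": {
  "increments": [
    [[0,0,-8],[3,-48,0],1],
    [[0,0,-16],[6,-96,0],1],
    [[0,0,-24],[9,-144,0],1],
    [[0,0,-32],[12,-192,0],1],
    [[0,0,-39],[14,-230,0],1]
  ]
}}

```text
clock: 6.9
position: [576.1, -214.7, 222.3]
ee_rot: [-0.011, 0.709, 0.013, 0.705]
contact_force: [0.9, 1.0, -2.9]
gripper_width: 56.6
```

```bash
python3 held.py
```

```text
6.9 [ 576.13 -214.74  222.33] 56.62985112965512 [ 0.9  1.  -2.9] [[-0.006, -0.034, 0.999], [0.003, 0.999, 0.034], [-1.0, 0.003, -0.006]]
heights [(np.int64(-40), np.int64(1262)), (np.int64(-39), np.int64(4874)), (np.int64(-38), np.int64(1832)), (np.int64(-37), np.int64(160)), (np.int64(-36), np.int64(522)), (np.int64(-35), np.int64(2351)), (np.int64(-34), np.int64(1114)), (np.int64(-33), np.int64(156)), (np.int64(-32), np.int64(79)), (np.int64(-31), np.int64(85)), (np.int64(-30), np.int64(90)), (np.int64(-29), np.int64(83)), (np.int64(-28), np.int64(75)), (np.int64(-27), np.int64(77)), (np.int64(-26), np.int64(72)), (np.int64(-25), np.int64(79)), (np.int64(-24), np.int64(71)), (np.int64(-23), np.int64(73)), (np.int64(-22), np.int64(64)), (np.int64(-21), np.int64(69))]
red tool mean [-38.9  -6.6   9.5] 394
key heading -29.594639443168084
```

>>> {"api": "arm_command", "payload": {
  "increments": [
    [[-0.2,-0.3,-2],[1,-15,-6],1],
    [[-0.2,-0.3,-4.7],[1.8,-29.6,-16],1],
    [[-0.2,-0.3,-4.7],[1.8,-29.6,-26],1],
    [[-0.2,-0.3,-4.7],[1.8,-29.6,-32],1],
    [[-0.2,-0.3,-4.7],[1.8,-29.6,-32],1]
  ]
}}

```text
clock: 7.45
position: [577.3, -248.0, 188.3]
ee_rot: [0.018, 0.708, -0.02, 0.705]
contact_force: [0.1, -0.1, -3.9]
gripper_width: 56.5
```

```bash
python3 held.py
python3 - <<'E'
from h import *
o=[]
for n in('side','scene'):
    c,im,d=grab(n);u,v=proj(c,[577,-244,140]).astype(int);w=50 if n=='side' else 35
    y,x=max(v-w,0),max(u-w,0);o.append(cv2.resize(im[y:y+2*w,x:x+2*w],(400,400),interpolation=cv2.INTER_CUBIC))
cv2.imwrite('pics/hover.png',np.hstack(o))
E
```

```text
7.45 [ 577.25 -248.01  188.26] 56.53233157667239 [ 0.1 -0.1 -3.9] [[-0.005, 0.054, 0.999], [-0.002, 0.999, -0.054], [-1.0, -0.002, -0.005]]
heights [(np.int64(-40), np.int64(1223)), (np.int64(-39), np.int64(4953)), (np.int64(-38), np.int64(1792)), (np.int64(-37), np.int64(153)), (np.int64(-36), np.int64(506)), (np.int64(-35), np.int64(2348)), (np.int64(-34), np.int64(1147)), (np.int64(-33), np.int64(150)), (np.int64(-32), np.int64(93)), (np.int64(-31), np.int64(85)), (np.int64(-30), np.int64(83)), (np.int64(-29), np.int64(73)), (np.int64(-28), np.int64(83)), (np.int64(-27), np.int64(76)), (np.int64(-26), np.int64(81)), (np.int64(-25), np.int64(72)), (np.int64(-24), np.int64(80)), (np.int64(-23), np.int64(66)), (np.int64(-22), np.int64(65)), (np.int64(-21), np.int64(78))]
red tool mean [-38.8  -6.5   9.4] 394
key heading -33.94178742351081
```

View pics/hover.png

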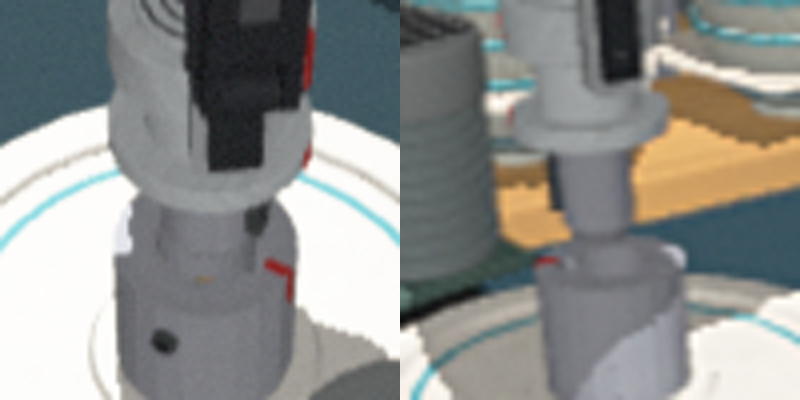

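The key and dash point the same way. The chuck sits about 4 mm to -y, so I correct that and go down gently.

>>> {"api": "arm_command", "payload": {
  "increments": [
    [[0.1,-0.2,0],[0.6,3.7,0],1],
    [[0.1,-0.2,0],[0.6,3.7,0],1],
    [[0.1,-0.2,0],[0.6,3.7,-4],1],
    [[0.1,-0.2,0],[0.6,3.7,-8],1],
    [[0.1,-0.2,0],[0.6,3.7,-12],1]
  ]
}}

```text
clock: 8.1
position: [578.9, -244.6, 178.1]
ee_rot: [0.018, 0.706, -0.02, 0.708]
contact_force: [-0.5, -0.4, -3.0]
gripper_width: 56.9
```

```bash
cat > st.py <<'E'
from h import *
s=readout.read_state();T=R.from_quat(s['ee_rot']).as_matrix();print(s['clock'],s['position'].round(2),'F',s['contact_force'].round(1),'M',s['wrist_torque'].round(2),'yaw',np.degrees(np.arctan2(T[1,2],T[0,2])).round(2),'down',T[:,0].round(3),s['gripper_width'].round(1))
E
python3 st.py
```

```text
Traceback (most recent call last):
  File "st.py", line 2, in <module>
    s=readout.read_state();T=R.from_quat(s['ee_rot']).as_matrix();print(s['clock'],s['position'].round(2),'F',s['contact_force'].round(1),'M',s['wrist_torque'].round(2),'yaw',np.degrees(np.arctan2(T[1,2],T[0,2])).round(2),'down',T[:,0].round(3),s['gripper_width'].round(1))
                                                                                                                                                                                                                                                     ^^^^^^^^^^^^^^^^^^^^^^^^
AttributeError: 'float' object has no attribute 'round'
```

Tip at about z 118.5. Continuing down.

>>> {"api": "arm_command", "payload": {
  "increments": [
    [[0,0,0],[-0.8,0,-2],1],
    [[0,0,0],[-0.8,0,-4],1],
    [[0,0,0],[-0.8,0,-6],1],
    [[0,0,0],[-0.8,0,-8],1],
    [[0,0,0],[-0.8,0,-9],1]
  ]
}}

```text
clock: 8.6
position: [578.0, -244.6, 168.9]
ee_rot: [0.018, 0.706, -0.02, 0.708]
contact_force: [0.1, 0.7, -3.7]
gripper_width: 57.3
```

```bash
sed -i "s/s\['gripper_width'\].round(1)/s['gripper_width']/" st.py; python3 st.py
```

```text
8.6 [ 578.04 -244.63  168.89] F [ 0.1  0.7 -3.7] M [0.01 0.06 0.03] yaw -3.08 down [ 0.002 -0.002 -1.   ] 57.260966136787054
```

>>> {"api": "arm_command", "payload": {
  "increments": [
    [[0,0,0],[0,0,-1],1],
    [[0,0,0],[0,0,-2],1],
    [[0,0,0],[0,0,-3],1],
    [[0,0,0],[0,0,-4],1],
    [[0,0,0],[0,0,-4],1]
  ]
}}

```text
clock: 9.1
position: [578.0, -244.6, 164.7]
ee_rot: [0.019, 0.706, -0.019, 0.708]
contact_force: [-0.4, -0.4, -4.0]
gripper_width: 56.4
```

```bash
python3 st.py
```

```text
9.1 [ 577.96 -244.61  164.72] F [-0.4 -0.4 -4. ] M [-0.04  0.   -0.  ] yaw -3.08 down [ 0.002 -0.001 -1.   ] 56.443284263692306
```

The key is already in the slot, with the seat about 27 mm above the face (it would ride at 32). There is no side force.

>>> {"api": "arm_command", "payload": {
  "increments": [
    [[0,0,0],[0,0,-3],1],
    [[0,0,0],[0,0,-6],1],
    [[0,0,0],[0,0,-9],1],
    [[0,0,0],[0,0,-12],1],
    [[0,0,0],[0,0,-14],1]
  ]
}}

```text
clock: 9.6
position: [577.8, -244.6, 150.2]
ee_rot: [0.019, 0.706, -0.019, 0.707]
contact_force: [0.3, -0.5, -3.0]
gripper_width: 57.1
```

```bash
python3 st.py
```

```text
9.6 [ 577.81 -244.58  150.22] F [ 0.3 -0.5 -3. ] M [-0.01  0.03 -0.  ] yaw -3.08 down [ 0.002 -0.001 -1.   ] 57.08685811410968
```

>>> {"api": "arm_command", "payload": {
  "increments": [
    [[0,0,0],[0,0,-2],1],
    [[0,0,0],[0,0,-4],1],
    [[0,0,0],[0,0,-6],1],
    [[0,0,0],[0,0,-8],1],
    [[0,0,0],[0,0,-10],1]
  ]
}}

```text
clock: 10.1
position: [578.5, -244.6, 141.8]
ee_rot: [0.018, 0.705, -0.02, 0.708]
contact_force: [-1.2, 1.9, 8.1]
gripper_width: 56.4
```

```bash
python3 st.py
```

```text
10.1 [ 578.48 -244.63  141.83] F [-1.2  1.9  8.1] M [ 0.94  0.62 -0.01] yaw -3.05 down [ 0.004 -0.002 -1.   ] 56.42878772639463
```

>>> {"api": "arm_command", "payload": {
  "increments": [
    [[0,0,0],[-0.4,0,-2],1],
    [[0,0,0],[-0.4,0,-3],1],
    [[0,0,0],[-0.4,0,-4],1],
    [[0,0,0],[-0.4,0,-5],1],
    [[0,0,0],[-0.4,0,-5],1]
  ]
}}

```text
clock: 10.6
position: [578.6, -244.7, 138.8]
ee_rot: [0.018, 0.705, -0.02, 0.709]
contact_force: [-3.1, 3.0, 8.5]
gripper_width: 56.7
```

```bash
python3 st.py
```

```text
10.6 [ 578.64 -244.65  138.79] F [-3.1  3.   8.5] M [1.09 0.77 0.03] yaw -3.01 down [ 0.006 -0.003 -1.   ] 56.735215417861234
```

>>> {"api": "arm_command", "payload": {
  "increments": [
    [[0.2,0.3,0],[-0.8,0.6,-2],1],
    [[0.2,0.3,0],[-0.8,0.6,-2.5],1],
    [[0.2,0.3,0],[-0.8,0.6,-3],1],
    [[0.2,0.3,0],[-0.8,0.6,-3.5],1],
    [[0.2,0.3,0],[-0.8,0.6,-3.5],1]
  ]
}}

```text
clock: 11.1
position: [578.7, -244.7, 137.9]
ee_rot: [0.018, 0.706, -0.019, 0.708]
contact_force: [-2.5, 1.1, 9.7]
gripper_width: 56.6
```

```bash
python3 st.py
```

```text
11.1 [ 578.74 -244.66  137.86] F [-2.5  1.1  9.7] M [ 0.55  0.78 -0.01] yaw -2.96 down [ 0.004 -0.001 -1.   ] 56.56229324166426
```

>>> {"api": "arm_command", "payload": {
  "increments": [
    [[0,0.2,0],[-0.8,0.3,-3],1],
    [[0,0.2,0],[-0.8,0.3,-4],1],
    [[0,0.2,0],[-0.8,0.3,-5],1],
    [[0,0.2,0],[-0.8,0.3,-5],1],
    [[0,0.2,0],[-0.8,0.3,-5],1]
  ]
}}

```text
clock: 11.6
position: [578.8, -244.7, 137.7]
ee_rot: [0.017, 0.705, -0.019, 0.708]
contact_force: [-5.5, 4.2, 17.6]
gripper_width: 57.0
```

```bash
python3 st.py
```

```text
11.6 [ 578.75 -244.73  137.74] F [-5.5  4.2 17.6] M [ 1.61  1.75 -0.02] yaw -2.89 down [ 0.004 -0.003 -1.   ] 57.03578152597741
```

The force rose by 8 N with no travel, so the shoulder is seated. I check for slip in the grip and look for a gap.

```bash
python3 held.py | grep -v heights
python3 - <<'E'
from h import *
Q=np.load('held.npy');m=(np.abs(Q[...,1])<18)&(np.abs(Q[...,2])<15)&(Q[...,0]<-37)&(Q[...,0]>-43);print('boss X',np.median(Q[m][:,0]))
o=[]
for n in('side','scene'):
    c,im,d=grab(n);u,v=proj(c,[577,-244,125]).astype(int);w=45 if n=='side' else 30
    y,x=max(v-w,0),max(u-w,0);o.append(cv2.resize(im[y:y+2*w,x:x+2*w],(400,400),interpolation=cv2.INTER_CUBIC))
    P=cloud(c,d);k=np.hypot(P[...,0]-577,P[...,1]+244)<34;z=P[...,2][k];h,e=np.histogram(z,bins=np.arange(100,190,2));print(n,[(int(a),int(b)) for a,b in zip(e,h) if b])
cv2.imwrite('pics/home.png',np.hstack(o))
E
python3 st.py
```

```text
11.6 [ 578.75 -244.73  137.74] 57.03578152597741 [-5.5  4.2 17.6] [[0.004, 0.05, 0.999], [-0.003, 0.999, -0.05], [-1.0, -0.003, 0.004]]
red tool mean [-38.8  -6.5   9.6] 391
key heading -33.99876900485011
boss X -38.57102557651313
side [(100, 37), (102, 39), (104, 49), (106, 43), (108, 46), (110, 59), (112, 54), (114, 42), (116, 44), (118, 34), (120, 19), (122, 29), (124, 48), (126, 51), (128, 243), (130, 212), (132, 13), (134, 13), (136, 11), (138, 10), (140, 5), (142, 1), (144, 1), (146, 1), (148, 1), (150, 1), (152, 1), (154, 18), (156, 26), (158, 25), (160, 26), (162, 27), (164, 25), (166, 25), (168, 22), (170, 30), (172, 124), (174, 130), (176, 89), (178, 96), (180, 2)]
scene [(100, 17), (102, 23), (104, 25), (106, 24), (108, 16), (110, 22), (112, 21), (114, 26), (116, 22), (118, 21), (120, 21), (122, 23), (124, 45), (126, 81), (128, 15), (130, 15), (132, 14), (134, 6), (136, 11), (138, 4), (140, 8), (142, 8), (144, 7), (146, 6), (148, 1), (150, 10), (152, 14), (154, 16), (156, 14), (158, 17), (160, 12), (162, 16), (164, 15), (166, 17), (168, 26), (170, 36), (172, 27), (174, 49), (176, 9), (178, 12), (180, 7), (182, 5), (184, 8), (186, 8)]
11.75 [ 578.73 -244.74  137.72] F [-5.9  4.7 17.6] M [ 1.68  1.75 -0.  ] yaw -2.89 down [ 0.004 -0.003 -1.   ] 56.47620065309001
```

View pics/home.png

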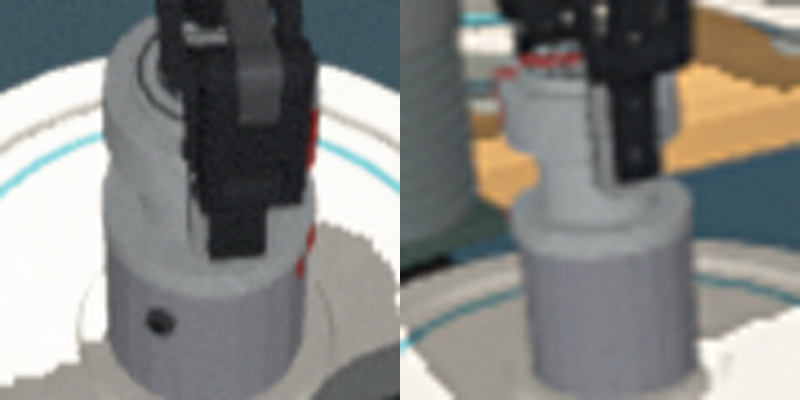

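There's no gap in either view, and the boss top is at 176.3 mm (176 expected). One more slight press, relieving the side load, will confirm it is at the stop.

>>> {"api": "arm_command", "payload": {
  "increments": [
    [[0.1,0.1,0],[-1.5,1,-5],1],
    [[0.1,0.1,0],[-2,1.2,-6],1],
    [[0.1,0.1,0],[-2,1.2,-6],1],
    [[0.1,0.1,0],[-2,1.2,-6],1],
    [[0.1,0.1,0],[-2,1.2,-6],1]
  ]
}}

```text
clock: 12.25
position: [578.8, -244.7, 137.7]
ee_rot: [0.015, 0.704, -0.019, 0.71]
contact_force: [-4.0, 3.3, 20.2]
gripper_width: 56.5
```

```bash
python3 st.py; python3 held.py | tail -1; python3 st.py
```

```text
12.25 [ 578.75 -244.68  137.66] F [-4.   3.3 20.2] M [ 1.15  1.45 -0.11] yaw -2.8 down [ 0.009 -0.006 -1.   ] 56.48246054882407
key heading -33.83632362352609
12.3 [ 578.74 -244.69  137.67] F [-4.4  2.7 20.3] M [1.09 1.48 0.  ] yaw -2.8 down [ 0.009 -0.005 -1.   ] 56.109590878897784
```

The tool leaned about 0.6° from that side shift. I take the shift back and level it.

>>> {"api": "arm_command", "payload": {
  "increments": [
    [[0.3,0.5,0],[-0.5,0.3,-6],1],
    [[0.4,0.7,0],[-0.5,0.3,-6],1],
    [[0.4,0.7,0],[-0.5,0.3,-6],1],
    [[0.4,0.7,0],[-0.5,0.3,-6],1],
    [[0.4,0.7,0],[-0.5,0.3,-6],1]
  ]
}}

```text
clock: 12.8
position: [578.8, -244.9, 137.7]
ee_rot: [0.016, 0.707, -0.017, 0.707]
contact_force: [-7.9, 5.9, 22.4]
gripper_width: 56.5
```

```bash
python3 st.py; python3 held.py | tail -1
python3 - <<'E'
from h import *
T=R.from_quat(readout.read_state()['ee_rot']).as_matrix()
Q=np.load('held.npy');m=(np.abs(Q[...,1])<18)&(np.abs(Q[...,2])<15)&(Q[...,0]<-37)&(Q[...,0]>-41);q=Q[m]
co=np.linalg.lstsq(np.c_[q[:,1:],np.ones(len(q))],q[:,0],rcond=None)[0];n=np.array([-1,co[0],co[1]]);print('boss normal world',(T@n).round(4),co[2])
E
python3 st.py
```

```text
12.8 [ 578.76 -244.89  137.66] F [-7.9  5.9 22.4] M [1.8  2.47 0.03] yaw -2.69 down [ 0.    -0.001 -1.   ] 56.491987497683255
key heading -34.19424261292617
boss normal world [0.0028 0.0026 1.    ] -38.610626431393044
12.85 [ 578.78 -244.9   137.69] F [-9.   5.8 21.4] M [ 1.8   2.39 -0.01] yaw -2.69 down [ 0.    -0.001 -1.   ] 56.44408598115469
```

The tool is level, the height hasn't changed, and it is pressed about 13 N beyond the spring. Handing in.

```bash
python3 -c "
from bench import arm;print(arm.job_done())"; python3 st.py
```

```text
the job is handed in; nothing more can be done
None
the job is handed in; nothing more can be done
```

The small aluminium chuck is in the hub with its key in the keyway, and I handed in at about 12.9 s with the gripper still holding it pressed home. I aligned the key by its red line before lowering it. It dropped into the keyway on the first try, and I then pressed it down against the lifter spring.

**Seated:**
- The boss top measured 176.3 mm above the bench, against 176 mm expected when home.
- Neither outside camera showed a gap under the shoulder.
- Pressing harder raised the force from about 10 N to 22 N with no real further travel.

**Held:** The grip width stayed at about 56.5 mm with no sign of slip. The key heading was -34°, matching the keyway's -34°.

**Didn't go cleanly:**
- One side correction leaned the tool about 0.6°, so I levelled it again. The tool then read level and the chuck's top face was within about 0.2°.
- A steady side load of about 10 N remained at the end.
- The hub centre differed by about 1.5 mm between the side and wrist cameras. I used a position in between, and it caused no trouble going in.

I never touched the big chuck, bowl, brush, hex key or yellow chuck, but I took no final picture of them.

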